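Lay out the first-off sample set on the packing line's sample board

TASK

Set out the first-off sample on the white sample board: lay the green-banded carton flat on the blue pad and the orange-banded carton flat on the black pad, each centred on its pad and lengthwise along it. Once both cartons lie there, stand the amber jar upright in the very middle of the board, between the two cartons, and last of all stand the red-lidded pot upright on top of the orange-banded carton, centred on it. Leave the purple-banded carton and the brass weight where they are.

Things in the scene. Friction and masses are not known exactly. Their poses are not given: they have to be found in the camera images.
- green_carton: Loose folding carton, white with a broad and a thin green band round it, lying flat: 95 (its x) by 42 (its y) by 26 (its z) mm, about 70 g, rigid. Origin: centre of its underside. Take it across the 42 mm width.
- orange_carton: Loose folding carton, white with a broad and a thin orange band round it, lying flat: 95 (its x) by 42 (its y) by 26 (its z) mm, about 70 g, rigid. Origin: centre of its underside. Take it across the 42 mm width.
- amber_jar: Loose amber glass jar with white cap and paper label, standing upright: 46 mm diameter, 80 mm tall, about 110 g. Origin: centre of its underside, z up its axis.
- red_pot: Loose small white pot with a red screw lid, standing upright: white body 37 mm diameter, lid 40 mm diameter (from 26 mm up to the top), 40 mm tall in all, about 50 g. Origin: centre of its underside, z up its axis.
- board: Fixed white sample board, flat on the table: 130 (its x) by 280 (its y) mm, 4 mm thick. Origin: centre of its underside; the middle of the board is right above it. The two pads lie at 100 mm either side of the middle along its y.
- blue_pad: Fixed flat blue pad on one end of the board (which end changes): 110 (its x) by 58 (its y) mm, 2 mm thick. Its long x axis is parallel to the board's x. Origin: centre of its underside, on the board's top; its top is 2 mm higher, 6 mm above the table.
- black_pad: Fixed flat black pad on one end of the board (which end changes): 110 (its x) by 58 (its y) mm, 2 mm thick. Its long x axis is parallel to the board's x. Origin: centre of its underside, on the board's top; its top is 2 mm higher, 6 mm above the table.
- purple_carton: Bystander, leave it: loose carton of the same size with purple bands, lying flat, beside the work on the right. Origin: centre of its underside.
- weight: Bystander, leave it: brass check weight, 38 mm diameter, 62 mm tall, 500 g, beside the work on the left. Origin: centre of its underside.
Mind the look-alikes: they are no part of the job. Several things have the shape of the red_pot; the one meant has the colours described above.

How it is judged:
On the way, in this order (a step that is already met when the one before it is completed fails the run):
1. the green-banded carton lies on the blue pad and the orange-banded carton on the black pad, released (horizontal distance between green_carton and blue_pad below 0.012 m and z of green_carton in the frame of blue_pad below 0.006 m and angle between the x axis of green_carton and the x axis of blue_pad, either way round below 0.17 rad and angle between each of green_carton, orange_carton's own z axis and vertical below 0.1 rad and linear speed of each of green_carton, orange_carton below 0.02 m/s and angular speed of each of green_carton, orange_carton below 0.3 rad/s and contact force between the fingers and green_carton below 0.5 N and horizontal distance between orange_carton and black_pad below 0.012 m and z of orange_carton in the frame of black_pad below 0.006 m and angle between the x axis of orange_carton and the x axis of black_pad, either way round below 0.17 rad and contact force between the fingers and orange_carton below 0.5 N), for 0.2 s.
2. the amber jar stands in the middle of the board, between the cartons, released (all of step 1 and horizontal distance between amber_jar and board below 0.015 m and z of amber_jar in the frame of board below 0.009 m and angle between amber_jar's own z axis and vertical below 0.1 rad and linear speed of amber_jar below 0.02 m/s and angular speed of amber_jar below 0.3 rad/s and contact force between the fingers and amber_jar below 0.5 N), for 0.2 s.
3. the red-lidded pot stands on the orange-banded carton, released (all of step 2 and horizontal distance between red_pot and orange_carton below 0.012 m and z of red_pot in the frame of orange_carton between 0.022 and 0.031 m and angle between red_pot's own z axis and vertical below 0.1 rad and linear speed of red_pot below 0.02 m/s and angular speed of red_pot below 0.3 rad/s and contact force between the fingers and red_pot below 0.5 N), for 0.2 s.
At the end, for the whole second after the job is handed in: Green carton flat on blue pad, orange on black, each centred within 12 mm and lengthwise within 10 degrees; amber jar upright within 15 mm of the board's middle; red-lidded pot upright on the orange carton within 12 mm of its centre; all released and at rest (all of step 3); the robot touches nothing.
It fails at once if the purple-banded carton is moved by more than 25 mm (distance of purple_carton from where it was at the start of the episode above 0.025 m).
It fails at once if the brass weight is moved by more than 25 mm (distance of weight from where it was at the start of the episode above 0.025 m).
It also fails if it takes over 109 s, if anything falls off the work surface, if the arm or the gripper's body presses on something with over 40 N, if the wrist force passes 120 N, or if a joint passes its speed limit or range.

ROBOT

A 7-joint arm with a two-finger parallel gripper is mounted at the origin on the work surface. World frame = base frame: x ahead of the robot, y to its left, z up, the work surface at z = 0. Lengths are in m, angles in rad, forces in N, time in s.
With the tool pointing down it reaches from about 0.4 to 0.85 m from the base axis. Payload 10.4 kg.
Tool frame: the origin (TCP) lies midway between the tips of the shut fingers; the grasp point (between the pads) lies 19 mm behind it (manip.tcp_to_grasp is the distance from the TCP to the grasp point, in m); z points along the fingers, y is the line along which they close (so a half turn about z gives the same grasp; the last joint's range is limited). The gripper opens to 85 mm and grips with 20 to 120 N. Pads are 22 mm wide; open, the fingers measure 114 mm over their backs; the gripper's body (76 mm by 85 mm) begins 54 mm behind the grasp point. The pads swing forward as they close: fully open they stand 13 mm farther back than shut.
Start: joints at [1.304, 0.332, -0.065, 1.46, 0.022, 1.35, -0.088], TCP at [0.151, -0.607, 0.231] pointing down, gripper open.
Joint ranges: [-2.6, 2.6], [-0.5, 2.12], [-1.47, 1.34], [0.16, 2.42], [-1.27, 4.41], [0.06, 2.06], [-2.6, 2.6]. Speed limits (rad/s): [2.22, 2.22, 2.79, 2.79, 3.14, 3.14, 3.14].

INTERFACE

Orientations are given as a unit quaternion [x, y, z, w].
In Python, from workcell import manip gives the robot as it stands.
- The arm moves only by the shell command python3 -m jog 'ROWS' [FORCE]. ROWS is a JSON object of lists of equal length, an entry for each row: "offset": the shift along the world's x, y, z in m, a list of three; "yaw": the turn about the world's z in degrees; "jaw": the closure, from 0 (fully open) to 1 (shut). A call has 1 to 20 rows; each row shifts and turns the commanded pose from where the row before left it; what a row does not reach is not made up. A row lasts 1/12 s, in which the tool goes at most 41.7 mm and 7.16 degrees, less where a joint would pass 70% of its speed; a pose out of reach is approached as far as the arm can. A call is refused whole if a number of a shift passes 0.0417 or a number of a turn 7.16, either way. A call with a gripper value outside its range is refused whole. The fingers move at their own pace and stop on an object; FORCE is the grip in N (left out, the last holds). Time passes only in rows, so rows that do not move let the fingers close. It gives the time, the measured TCP pose, the force, the opening and the grip force at its end, in the units of the state.
- manip.get_obs(): the state, without advancing time (a new reading comes with each control period).
- manip.camera(name): name is "scene" or "side" or "wrist"; returns a dict with "frame" (480x640x3 uint8, red, green, blue), "camera_matrix" (3x3 intrinsics, pixels), "eye" and "attitude" of the camera in the world; the wrist camera has in their place "hand_eye" (4x4, takes a point from camera to tool coordinates, whose origin is the TCP and whose axes are the flange's). Camera axes: x right, y up, looking along -z (the intrinsics and any distortion apply to the point x, -y, -z); pixel columns grow to the right and rows downward; lengths in m; the calibration is good to about 2 mm. A picture is of the moment at which its call begins: read the wrist's pose just before it. There is no depth.
- manip.hand_in(): hands the job in; it is judged then, once.
Trained networks look in a picture, given as the dict that the camera call returned (one of the last four; its "shot" number tells which), for a name from the list of things; names that differ only in an ending like _2 or _b are one class to them, and where a whole thing is asked for, a point or a joint stands for the part that bears it (a point fixed in the world has none). Each returns a list of dicts, best first, with "score" (0 to 1); they miss things now and then, are a little off and sometimes report something else, mostly with a low value. They report only what shows in the picture. A call takes as long as a camera call. They do not tell look-alikes from the thing itself.
- manip.masks_of(picture, name): "region" (480x640 bool, what is visible of it).
- manip.tip_of(picture, name): "at" ([x, y, z] in m, in world coordinates, good to about 4 mm: a listed point, or the origin of a listed thing).
The state is a dict: "clock": time; "joint_pos": joint angles; "joint_velocities": joint speeds; "tau": joint torques, N m; "position": TCP position; "ee_rot": TCP orientation; "ft_force": force on the tool from outside, world axes, zero at the start; "torque": the same for the moment, N m; "grip_width": opening from 0.0 (shut) to 1.0 (fully open); "grasp_force": force on a finger pad.
Only numpy, scipy, OpenCV 4.12 (cv2) and the standard library are available. Lean on these libraries where they do the work, as an engineer would, in place of code of your own. Each camera call takes 0.05 s, during which the arm holds its last target. There are 200 camera calls.

## Working session

There is one attempt and no reset: what is moved stays moved. The work goes in short steps, Python scripts to look and compute and a shell command to move; the robot and the scene stay as the last step left them, time stands still between calls to the robot, and variables do not carry over. Pictures are saved under pics/ and viewed, at most 14 in all, crops included, and the job is handed in when it is done.

```bash
ls; mkdir -p pics; cat > h.py <<'E'
from workcell import manip
import numpy as np, cv2
from scipy.spatial.transform import Rotation as R
def save(p,n): cv2.imwrite('pics/'+n,cv2.cvtColor(p['frame'],cv2.COLOR_RGB2BGR))
def pose(p):
    if 'hand_eye' in p:
        o=manip.get_obs(); T=np.eye(4); T[:3,:3]=R.from_quat(o['ee_rot']).as_matrix(); T[:3,3]=o['position']
        M=T@np.array(p['hand_eye']); return M[:3,3],M[:3,:3]
    a=np.array(p['attitude']); 
    return np.array(p['eye']), (a if a.shape==(3,3) else R.from_quat(a).as_matrix())
def ray(p,uv,z):
    e,A=pose(p); u=cv2.undistortPoints(np.float64(uv).reshape(-1,1,2),np.array(p['camera_matrix']),np.array(p.get('distortion',np.zeros(5)))).reshape(-1,2)
    d=np.c_[u[:,0],-u[:,1],-np.ones(len(u))]@A.T
    return e+d*((z-e[2])/d[:,2])[:,None]
E
python3 - <<'E'
from h import *
names="green_carton orange_carton amber_jar red_pot board blue_pad black_pad purple_carton weight".split()
for c in ("scene","side"):
    p=manip.camera(c); save(p,c+'0.png'); print(c,[k for k in p],p['eye'],np.round(p['attitude'],3).tolist())
    for n in names:
        r=manip.tip_of(p,n); print(n,[(round(x['score'],2),np.round(x['at'],3).tolist()) for x in r[:5]])
o=manip.get_obs();print(o['position'],o['ee_rot'],o['clock'],manip.tcp_to_grasp)
E
```

```text
pics
scene ['frame', 'camera_matrix', 'eye', 'attitude', 'shot'] [ 1.004429   -0.39904769  0.85996418] [0.288, 0.131, 0.376, 0.871]
green_carton [(0.7, [0.412, 0.332, 0.003])]
orange_carton [(0.9, [0.434, 0.104, -0.002])]
amber_jar [(0.92, [0.443, -0.108, 0.001]), (0.74, [0.413, 0.333, 0.005]), (0.57, [0.613, -0.061, 0.004]), (0.18, [0.623, -0.346, -0.0])]
red_pot [(0.85, [0.418, -0.24, -0.0]), (0.71, [0.425, -0.329, -0.0])]
board [(0.83, [0.61, 0.036, -0.002])]
blue_pad [(0.88, [0.613, 0.144, 0.006])]
black_pad [(0.75, [0.615, -0.063, 0.003])]
purple_carton [(0.91, [0.624, -0.348, -0.006])]
weight [(0.61, [0.61, 0.372, -0.001])]
side ['frame', 'camera_matrix', 'eye', 'attitude', 'shot'] [0.47477673 0.66340623 0.84190299] [-0.019, 0.338, 0.94, -0.038]
green_carton [(0.79, [0.419, 0.332, 0.004])]
orange_carton [(0.85, [0.427, 0.107, 0.001])]
amber_jar [(0.82, [0.442, -0.106, -0.004])]
red_pot [(0.69, [0.417, -0.241, -0.002]), (0.59, [0.424, -0.329, -0.001])]
board [(0.92, [0.612, 0.043, -0.0])]
blue_pad [(0.87, [0.613, 0.142, -0.002])]
black_pad [(0.57, [0.613, -0.061, 0.005])]
purple_carton [(0.96, [0.62, -0.344, 0.001])]
weight [(0.78, [0.61, 0.371, -0.002]), (0.65, [0.619, -0.347, 0.001])]
[ 0.1508881  -0.60652958  0.23133811] [9.92578286e-01 1.21607334e-01 2.15222681e-05 4.52629255e-05] 1.0 0.0187
```

View pics/scene0.png

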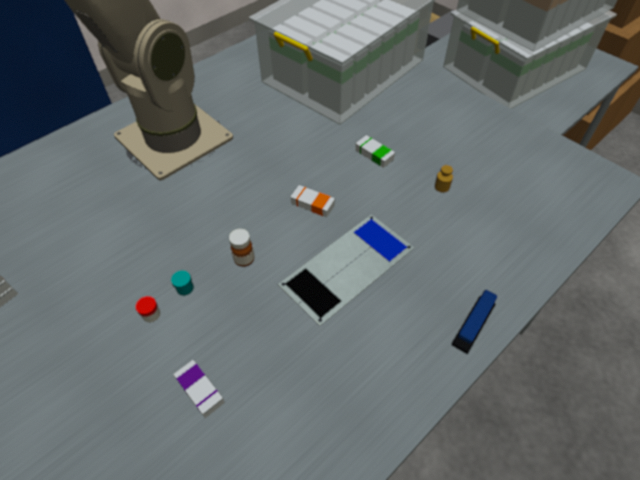

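View pics/side0.png

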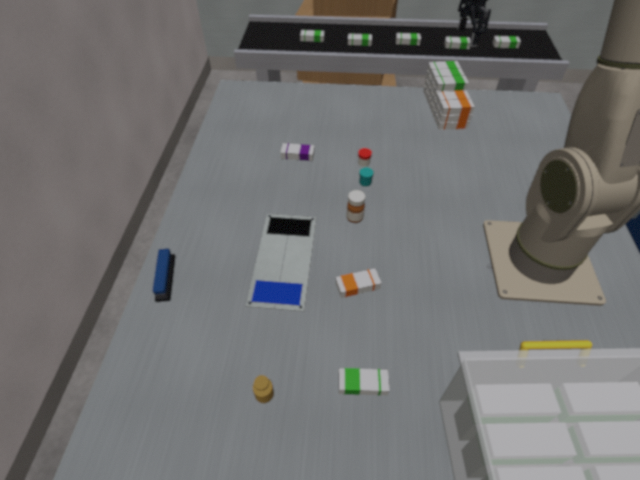

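Scene: the red-lidded pot could be mistaken for the teal-lidded look-alike. Red is at (147,306) and teal at (182,282); in the side view, red is (365,155) and teal (366,176). I choose red, at y≈-0.33. The green carton is at (375,150), orange at (313,200), jar at (241,247), and purple, left alone, at (198,386). I'll refine the poses by silhouette fit and check a crop.

```bash
cat >> h.py <<'E'
from scipy.optimize import minimize
DIM=dict(green_carton=(.095,.042,.026),orange_carton=(.095,.042,.026),board=(.13,.28,.004),blue_pad=(.11,.058,.002),black_pad=(.11,.058,.002),amber_jar=(.046,.08),red_pot=(.039,.04))
def proj(p,X):
    e,A=pose(p); c=(X-e)@A; c=c*[1,-1,-1]; q=c@np.array(p['camera_matrix']).T; return q[:,:2]/q[:,2:]
def model(n,x,y,yaw,z0):
    d=DIM[n]
    if len(d)==3: b=np.array([[sx*d[0]/2,sy*d[1]/2] for sx in(-1,1) for sy in(-1,1)])
    else: t=np.linspace(0,2*np.pi,24); b=np.c_[np.cos(t),np.sin(t)]*d[0]/2
    c,s=np.cos(yaw),np.sin(yaw); b=b@np.array([[c,s],[-s,c]])+[x,y]
    return np.vstack([np.c_[b,np.full(len(b),z)] for z in(z0,z0+d[-1])])
def fit(pics,n,at,z0=0,yaws=(0,.4,-.4)):
    ms=[]
    for p in pics:
        r=manip.masks_of(p,n); best=None
        for q in r:
            u=proj(p,np.array([[at[0],at[1],z0+DIM[n][-1]/2]]))[0]; v,w=np.nonzero(q['region'])
            if len(v) and np.hypot(w.mean()-u[0],v.mean()-u[1])<15 and q['score']>.3: best=q['region']; break
        if best is not None: ms.append((p,best))
    K=4
    def cost(v):
        s=0
        for p,m in ms:
            h=cv2.convexHull(np.float32(proj(p,model(n,v[0]/100,v[1]/100,v[2]*.3,z0))))
            a=np.zeros((480,640),np.uint8); cv2.fillConvexPoly(a,np.int32(np.round(h*16)),255,cv2.LINE_AA,4); a=a/255.
            s+=1-np.minimum(a,m).sum()/np.maximum(a,m).sum()
        return s/max(len(ms),1)
    rs=[minimize(cost,[at[0]*100,at[1]*100,y/.3],method='Nelder-Mead',options=dict(initial_simplex=np.array([at[0]*100,at[1]*100,y/.3])+np.array([[0,0,0],[1,0,0],[0,1,0],[0,0,.7]]),maxiter=150)) for y in yaws]
    r=min(rs,key=lambda r:r.fun); return np.round([r.x[0]/100,r.x[1]/100,np.degrees(r.x[2]*.3),r.fun],4),len(ms)
E
python3 - <<'E'
from h import *
ps=[manip.camera("scene"),manip.camera("side")]
for n,a,z,y in [("green_carton",(.415,.332),0,(0,.4,-.4)),("orange_carton",(.43,.105),0,(0,.4,-.4)),("board",(.611,.04),0,(0,.15)),("blue_pad",(.613,.142),.004,(0,.15)),("black_pad",(.614,-.062),.004,(0,.15)),("amber_jar",(.443,-.107),0,(0,)),("red_pot",(.425,-.329),0,(0,))]:
    print(n,fit(ps,n,a,z,y), *[fit([p],n,a,z,y)[0] for p in ps])
c=ps[0]['frame'][210:350,80:280]; cv2.imwrite('pics/crop.png',cv2.resize(c,(800,560))[:,:,::-1])
E
```

```text
green_carton (array([0.4178, 0.3353, 1.6973, 0.124 ]), 2) [ 0.4141  0.3358 -2.0573  0.1604] [0.4183 0.3354 2.0414 0.077 ]
orange_carton (array([ 0.4322,  0.1054, 18.684 ,  0.1658]), 2) [ 0.4305  0.105  12.0628  0.1873] [ 0.4331  0.1055 20.9812  0.1351]
board (array([ 0.6125,  0.04  , -0.7572,  0.4038]), 2) [ 0.6105  0.0413 -0.8189  0.3924] [ 0.6135  0.0394 -0.4054  0.4118]
blue_pad (array([ 0.6138,  0.1411, -2.2867,  0.0846]), 2) [ 0.6132  0.1409 -2.2427  0.071 ] [ 0.6146  0.1414 -0.3965  0.0941]
black_pad (array([ 0.6106, -0.0601, -1.1719,  0.1007]), 2) [ 0.6101 -0.0604 -1.3411  0.0555] [ 0.6127 -0.0597 -1.5439  0.1358]
amber_jar (array([ 0.4448, -0.1085,  7.4363,  0.1486]), 2) [ 0.4457 -0.1092  7.4263  0.1228] [ 0.4451 -0.1112 10.3944  0.1706]
red_pot (array([ 0.4237, -0.3241,  0.5189,  0.0936]), 1) [ 0.425 -0.329  0.     0.   ] [ 0.4237 -0.3241  0.5189  0.0936]
```

View pics/crop.png

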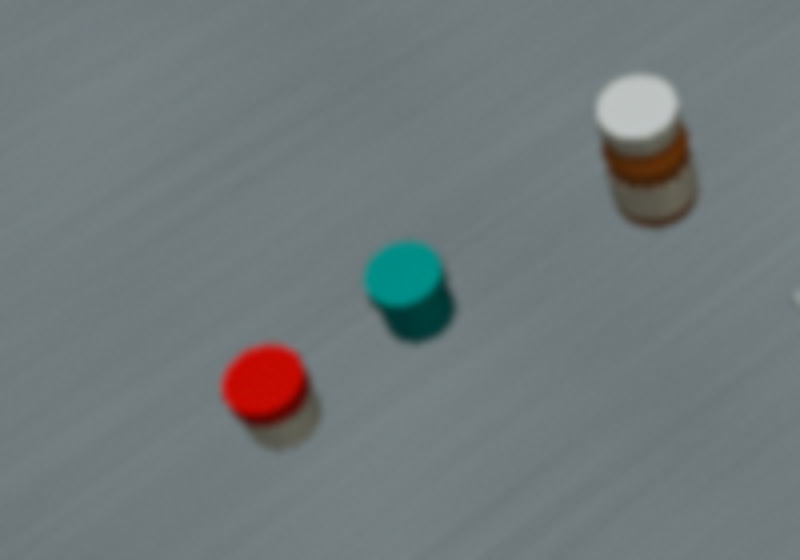

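The crop confirms it: red lid with white body at crop (265,385), teal decoy at (405,275), jar at (640,150). Board is at about (0.612, 0.040) with yaw near -1°. I'll move toward the orange carton, keeping outside the minimum reach.

```bash
python3 -m jog '{"offset":[[0.029,0.028,0],[0.029,0.028,0],[0.029,0.028,0],[0.029,0.028,0],[0.029,0.028,0],[0.029,0.028,0],[0.029,0.028,0],[0.029,0.028,0],[0.029,0.028,0],[0.029,0.028,0],[0,0.04,0],[0,0.04,0],[0,0.04,0],[0,0.04,0],[0,0.04,0],[0,0.04,0],[0,0.04,0],[0,0.04,0],[0,0.04,0],[0,0.04,0]],"yaw":[0,0,0,0,0,0,0,0,0,0,0,0,0,0,0,0,0,0,0,0],"jaw":[0,0,0,0,0,0,0,0,0,0,0,0,0,0,0,0,0,0,0,0]}' 30
python3 - <<'E'
from h import *
p=manip.camera("wrist"); save(p,'w1.png'); print(np.round(p['hand_eye'],3).tolist(), p['camera_matrix'].tolist() if hasattr(p['camera_matrix'],'tolist') else p['camera_matrix'])
for n,a,z in [("orange_carton",(.432,.105),0),("amber_jar",(.445,-.109),0)]: print(n,[(round(x['score'],2),np.round(x['at'],3)) for x in manip.tip_of(p,n)], fit([p],n,a,z,(.3,0)))
o=manip.get_obs();print(o['position'],o['ee_rot'])
E
```

```text
clock: 4.17
position: [0.4405, 0.0753, 0.2317]
ee_rot: [0.993, 0.121, 0.001, 0.0]
ft_force: [1.8, -0.8, -0.8]
grip_width: 1.0
grasp_force: 0.0
[[-0.0, 0.964, 0.264, 0.066], [1.0, 0.0, -0.001, 0.001], [-0.001, 0.264, -0.964, -0.144], [0.0, 0.0, 0.0, 1.0]] [[367.03854264030656, 0.0, 315.6763271632109], [0.0, 367.03854264030656, 231.51244743001163], [0.0, 0.0, 1.0]]
orange_carton [(0.61, array([0.433, 0.108, 0.   ]))] (array([ 0.4307,  0.1058, 19.8244,  0.0383]), 1)
amber_jar [(0.62, array([ 0.446, -0.108, -0.002]))] (array([ 0.4442, -0.1099,  7.833 ,  0.1117]), 1)
[0.44092051 0.07299801 0.23134957] [9.92575402e-01 1.21630555e-01 3.21094700e-05 2.79442875e-04]
```

View pics/w1.png

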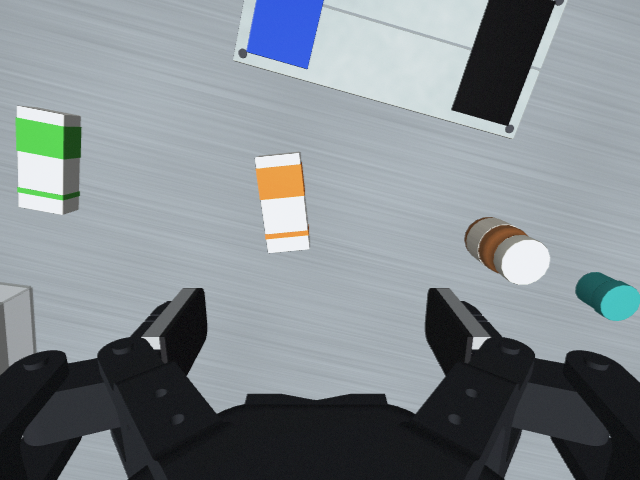

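Wrist view: orange carton at (282,200), green at (48,160), jar at (508,250), board corners at (237,58) and (515,130). The orange fit is tight (IoU loss 0.04), so I'll grasp it and fit the other things from this same view.

```bash
python3 - <<'E'
from h import *
p=manip.camera("wrist")
print(fit([p],"green_carton",(.418,.335),0,(0,)))
E
python3 -m jog '{"offset":[[-0.01,0.033,0],[0,0,-0.037],[0,0,-0.037],[0,0,-0.037],[0,0,-0.037],[0,0,-0.037],[0,0,-0.024],[0,0,-0.018],[0,0,0],[0,0,0],[0,0,0],[0,0,0],[0,0,0],[0,0,0],[0,0,0],[0,0,0]],"yaw":[5.8,0,0,0,0,0,0,0,0,0,0,0,0,0,0,0],"jaw":[0,0,0,0,0,0,0,0,0,0,1,1,1,1,1,1]}' 30
```

```text
(array([0.416 , 0.3339, 2.9659, 0.044 ]), 1)
clock: 5.85
position: [0.4317, 0.1064, 0.0054]
ee_rot: [0.985, 0.171, 0.001, 0.0]
ft_force: [-2.2, -1.8, 7.5]
grip_width: 0.487
grasp_force: 30.0
```

```bash
python3 -m jog '{"offset":[[0,0,0.02],[0,0,0.04],[0,0,0.04],[0,0,0.04],[0,0,0.04],[0.02,-0.03,0],[0.02,-0.03,0],[0.02,-0.03,0],[0,0,0],[0,0,0]],"yaw":[0,0,0,0,0,-6.9,-6.9,-7.0,0,0],"jaw":[1,1,1,1,1,1,1,1,1,1]}'
python3 - <<'E'
from h import *
p=manip.camera("wrist"); save(p,'w2.png')
for n,a,z in [("board",(.612,.04),0),("blue_pad",(.613,.141),.004),("black_pad",(.611,-.06),.004)]: print(n, fit([p],n,a,z,(0,)))
o=manip.get_obs();print(o['position'],o['ee_rot'],o['grip_width'])
E
```

```text
clock: 6.68
position: [0.4913, 0.0147, 0.1844]
ee_rot: [1.0, -0.011, -0.0, -0.0]
ft_force: [-0.8, 1.1, -1.0]
grip_width: 0.482
grasp_force: 31.8
board (array([ 0.6112,  0.0428, -0.4962,  0.3945]), 1)
blue_pad (array([ 0.6119,  0.1435, -0.3879,  0.0299]), 1)
black_pad (array([ 0.6101, -0.0572,  0.1471,  0.0173]), 1)
[0.4904641  0.01763358 0.18454554] [ 9.99970144e-01 -7.72586381e-03  1.07543110e-04  1.01438112e-04] 0.4827259471436917
```

View pics/w2.png

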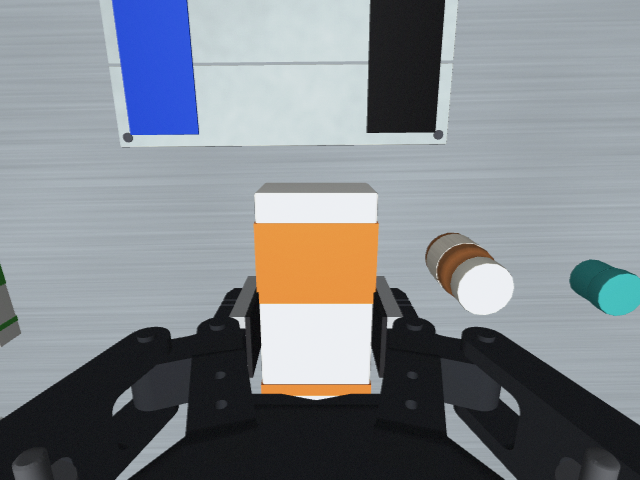

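The pads are clear, but the arm was still settling during this measurement. I'll bind the pose to each picture and remeasure.

```bash
cat >> h.py <<'E'
def shoot():
    o=manip.get_obs(); T=np.eye(4); T[:3,:3]=R.from_quat(o['ee_rot']).as_matrix(); T[:3,3]=o['position']
    p=manip.camera("wrist"); M=T@np.array(p['hand_eye']); p['P']=(M[:3,3],M[:3,:3]); p['o']=o; return p
_pose=pose
def pose(p): return p['P'] if 'P' in p else _pose(p)
def yaw(o): return 2*np.degrees(np.arctan2(o['ee_rot'][1],o['ee_rot'][0]))
E
python3 -m jog '{"offset":[[0.04,-0.02,0],[0,0,0],[0,0,0],[0,0,0],[0,0,0],[0,0,0]],"yaw":[0,0,0,0,0,0],"jaw":[1,1,1,1,1,1]}'
python3 - <<'E'
from h import *
p=shoot(); save(p,'w3.png')
for n,a,z in [("orange_carton",(.532,0),.16),("blue_pad",(.613,.141),.004),("black_pad",(.611,-.06),.004)]: print(n, fit([p],n,a,z,(0,)))
print(p['o']['position'],yaw(p['o']))
E
```

```text
clock: 7.38
position: [0.5278, -0.0014, 0.1849]
ee_rot: [1.0, -0.008, 0.0, 0.0]
ft_force: [-1.3, -0.3, -0.5]
grip_width: 0.486
grasp_force: 31.8
orange_carton (array([ 5.2400e-01, -1.9000e-03, -3.0355e+00,  1.3940e-01]), 1)
blue_pad (array([ 0.6127,  0.1402, -0.9543,  0.0245]), 1)
black_pad (array([ 0.61  , -0.0608, -0.7554,  0.0194]), 1)
[ 0.52776987 -0.00140986  0.18487076] -0.9480091981188361
```

```bash
python3 -m jog '{"offset":[[0.028,-0.02,0],[0.028,-0.02,0],[0.028,-0.019,0],[0,0,-0.037],[0,0,-0.037],[0,0,-0.037],[0,0,-0.037],[0,0,0],[0,0,0],[0,0,0],[0,0,0]],"yaw":[0,0,0,0,0,0,0,0,0,0,0],"jaw":[1,1,1,1,1,1,1,1,1,1,1]}'
python3 - <<'E'
from h import *
p=shoot(); save(p,'w4.png')
print(fit([p],"orange_carton",(.61,-.06),p['o']['position'][2]-.005,(0,)), fit([p],"blue_pad",(.613,.141),.004,(0,)))
print(p['o']['position'],yaw(p['o']))
E
```

```text
clock: 8.5
position: [0.6141, -0.0611, 0.0395]
ee_rot: [1.0, -0.009, 0.002, 0.0]
ft_force: [1.1, -0.0, -1.0]
grip_width: 0.486
grasp_force: 31.8
(array([ 0.61, -0.06,  0.  ,  0.  ]), 0) (array([0.613, 0.141, 0.   , 0.   ]), 0)
[ 0.61407618 -0.06113148  0.03945498] -1.0360691728848919
```

View pics/w4.png

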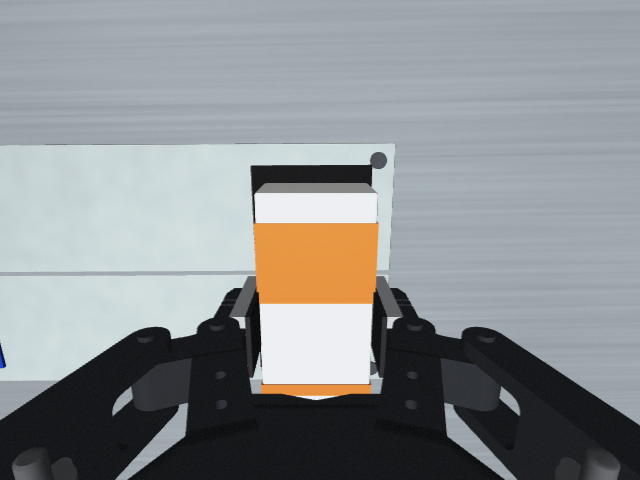

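The carton hangs over the black pad: carton top far edge (256–377, row 193), pad far edge (251–372, row 165). I'll compute where those land.

```bash
python3 - <<'E'
from h import *
p=shoot(); z=p['o']['position'][2]
print(ray(p,[[256,193],[377,193]],z-.0054+.026)); print(ray(p,[[251,165],[372,165]],.006)); print(ray(p,[[262,384],[370,384]],z-.0054+.026))
E
```

```text
[[ 0.6598346  -0.04316642  0.05901579]
 [ 0.65907437 -0.08426757  0.05901579]]
[[ 0.66489554 -0.03282901  0.006     ]
 [ 0.66383615 -0.09037639  0.006     ]]
[[ 0.58413462 -0.04092453  0.05901579]
 [ 0.58331837 -0.08343187  0.05901579]]
```

```bash
python3 -m jog '{"offset":[[-0.0025,0.001,-0.012],[0,0,-0.008],[0,0,-0.006],[0,0,-0.001],[0,0,0],[0,0,0],[0,0,0],[0,0,0],[0,0,0],[0,0,0],[0,0,0]],"yaw":[0,0,0,0,0,0,0,0,0,0,0],"jaw":[1,1,1,1,1,1,1,0.3,0.3,0.3,0.3]}'
```

```text
clock: 9.62
position: [0.6094, -0.0602, 0.0088]
ee_rot: [1.0, -0.009, -0.0, -0.0]
ft_force: [-0.8, 0.1, -0.6]
grip_width: 0.705
grasp_force: 0.0
```

```bash
python3 -m jog '{"offset":[[0,0,0.03],[0,0,0.038],[0,0,0.038],[0,0,0.038],[0,0,0.038],[-0.0176,0.0358,0],[-0.0176,0.0358,0],[-0.0176,0.0358,0],[-0.0176,0.0358,0],[-0.0176,0.0358,0],[-0.0176,0.0358,0],[-0.0176,0.0358,0],[-0.0176,0.0358,0],[-0.0176,0.0358,0],[-0.0176,0.0358,0],[-0.0176,0.0358,0],[0,0,0],[0,0,0],[0,0,0],[0,0,0]],"yaw":[0,0,0,0,0,0.5,0.5,0.5,0.5,0.5,0.5,0.5,0.4,0,0,0,0,0,0,0],"jaw":[0,0,0,0,0,0,0,0,0,0,0,0,0,0,0,0,0,0,0,0]}'
python3 - <<'E'
from h import *
p=shoot(); save(p,'w5.png')
print(fit([p],"green_carton",(.416,.334),0,(0,)))
print(p['o']['position'],yaw(p['o']))
p=manip.camera('scene');q=manip.camera('side');print(fit([p,q],"orange_carton",(.61,-.061),.006,(0,)),fit([q],"orange_carton",(.61,-.061),.006,(0,)))
E
```

```text
clock: 11.28
position: [0.4168, 0.3325, 0.1911]
ee_rot: [1.0, 0.024, -0.0, 0.0]
ft_force: [0.2, 0.1, -0.0]
grip_width: 0.996
grasp_force: 0.0
(array([0.4152, 0.3335, 3.3678, 0.057 ]), 1)
[0.41684694 0.33246399 0.19105824] 2.7601951762566928
(array([ 0.6098, -0.0594, -0.4302,  0.0979]), 2) (array([ 0.6105, -0.0576, -0.2635,  0.0722]), 1)
```

```bash
python3 -m jog '{"offset":[[-0.001,0.001,-0.038],[0,0,-0.038],[0,0,-0.038],[0,0,-0.038],[0,0,-0.02],[0,0,-0.014],[0,0,0],[0,0,0],[0,0,0],[0,0,0],[0,0,0],[0,0,0],[0,0,0],[0,0,0],[0,0,0]],"yaw":[0.4,0,0,0,0,0,0,0,0,0,0,0,0,0,0],"jaw":[0,0,0,0,0,0,0,0,0,1,1,1,1,1,1]}' 30
python3 -m jog '{"offset":[[0,0,0.02],[0,0,0.038],[0,0,0.038],[0.0281,-0.0277,0],[0.0281,-0.0277,0],[0.0281,-0.0277,0],[0.0281,-0.0277,0],[0.0281,-0.0277,0],[0.0281,-0.0277,0],[0.0281,-0.0277,0],[0,0,-0.03],[0,0,-0.03],[0,0,0],[0,0,0],[0,0,0],[0,0,0]],"yaw":[0,0,0,-0.6,-0.6,-0.6,-0.6,-0.6,-0.6,-0.5,0,0,0,0,0,0],"jaw":[1,1,1,1,1,1,1,1,1,1,1,1,1,1,1,1]}'
python3 - <<'E'
from h import *
p=shoot(); save(p,'w6.png'); print(p['o']['position'],yaw(p['o']))
E
```

```text
clock: 12.88
position: [0.4155, 0.3348, 0.006]
ee_rot: [1.0, 0.028, 0.0, -0.0]
ft_force: [-1.1, -1.6, 6.1]
grip_width: 0.481
grasp_force: 31.1
clock: 14.22
position: [0.6127, 0.1417, 0.0436]
ee_rot: [1.0, -0.007, 0.001, -0.0]
ft_force: [0.5, 0.2, -0.7]
grip_width: 0.48
grasp_force: 30.9
[0.61268297 0.14170096 0.04356487] -0.7838857747095581
```

View pics/w6.png

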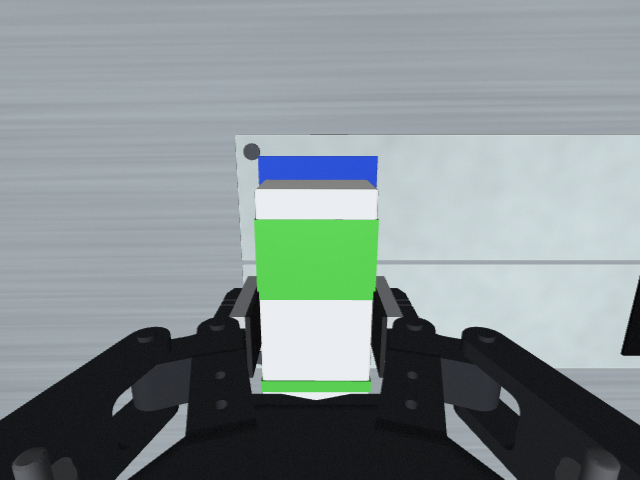

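Carton top far edge (256–377, row 189) over the blue pad's far edge (259–378, row 156).

```bash
python3 - <<'E'
from h import *
p=shoot(); z=p['o']['position'][2]
a=ray(p,[[256,189],[377,189]],z-.006+.026).mean(0); b=ray(p,[[259,156],[378,156]],.006).mean(0); print(a,b,a-b+[.0075,0,0],p['o']['position'])
E
```

```text
[0.66007224 0.13930888 0.06348719] [0.66752889 0.13811451 0.006     ] [4.33528103e-05 1.19436945e-03 5.74871929e-02] [0.61267891 0.14157639 0.04348719]
```

```bash
python3 -m jog '{"offset":[[0,-0.001,-0.014],[0,0,-0.01],[0,0,-0.006],[0,0,-0.002],[0,0,0],[0,0,0],[0,0,0],[0,0,0],[0,0,0],[0,0,0],[0,0,0]],"yaw":[0,0,0,0,0,0,0,0,0,0,0],"jaw":[1,1,1,1,1,1,1,0.3,0.3,0.3,0.3]}'
python3 -m jog '{"offset":[[0,0,0.03],[0,0,0.038],[0,0,0.038],[0,0,0.038],[0,0,0.036],[-0.0211,-0.0312,0],[-0.0211,-0.0312,0],[-0.0211,-0.0312,0],[-0.0211,-0.0312,0],[-0.0211,-0.0312,0],[-0.0211,-0.0312,0],[-0.0211,-0.0312,0],[-0.0211,-0.0312,0],[0,0,0],[0,0,0],[0,0,0],[0,0,0]],"yaw":[0,0,0,0,0,0,0,0,0,0,0,0,0,0,0,0,0],"jaw":[0,0,0,0,0,0,0,0,0,0,0,0,0,0,0,0,0]}'
python3 - <<'E'
from h import *
p=shoot(); save(p,'w7.png')
print(fit([p],"amber_jar",(.444,-.1095),0,(0,)))
print(p['o']['position'],yaw(p['o']))
s=manip.camera('scene');q=manip.camera('side');save(q,'side1.png')
print([fit([s,q],n,a,.006,(0,))[0] for n,a in (("orange_carton",(.61,-.061)),("green_carton",(.612,.14)))],[fit([q,s],"amber_jar",(.444,-.1095),0,(0,))])
E
```

```text
clock: 15.23
position: [0.6115, 0.1397, 0.0087]
ee_rot: [1.0, -0.007, -0.0, 0.0]
ft_force: [-0.4, -0.6, 0.5]
grip_width: 0.702
grasp_force: 0.0
clock: 16.65
position: [0.4435, -0.1088, 0.1893]
ee_rot: [1.0, -0.006, 0.0, -0.0]
ft_force: [-0.6, 0.1, 0.2]
grip_width: 0.995
grasp_force: 0.0
(array([ 0.4462, -0.1099, -0.9757,  0.1419]), 1)
[ 0.44350278 -0.10875839  0.18929461] -0.7233860217638477
[array([ 0.6095, -0.06  , -1.6542,  0.1242]), array([ 0.6108,  0.1401, -5.6873,  0.1292])] [(array([ 0.4453, -0.1085,  6.3662,  0.1622]), 2)]
```

View pics/w7.png

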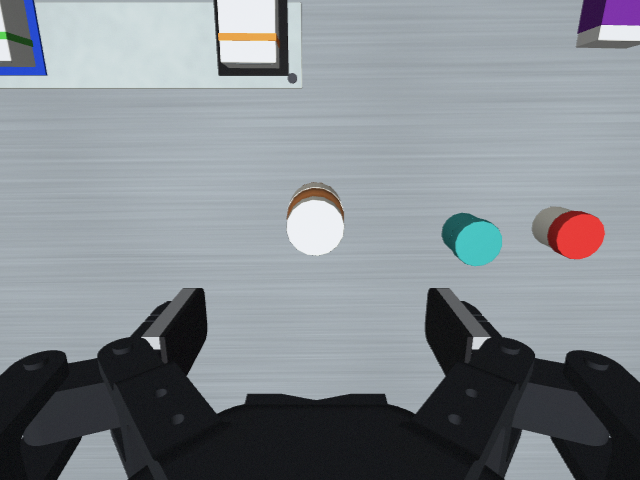

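View pics/side1.png

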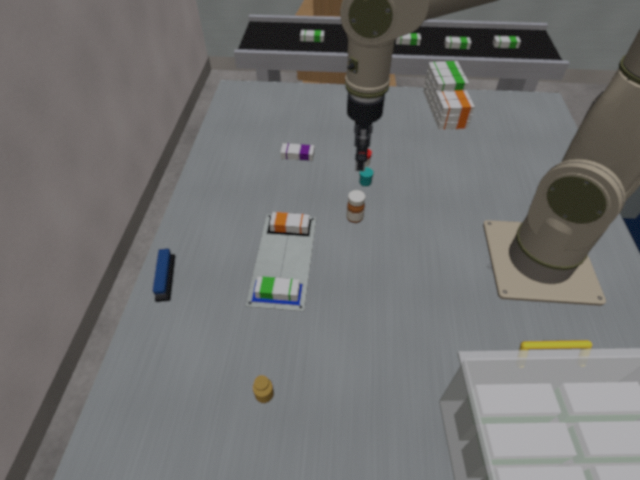

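Both cartons sit on their pads. In the wrist view the jar cap is at (315,227), the teal decoy lid at (478,242), and the red lid at (576,235).

```bash
python3 - <<'E'
from h import *
p=shoot(); print(p['o']['position'],ray(p,[[315.5,227]],.08),ray(p,[[576,235]],.04))
E
```

```text
[ 0.44301882 -0.10978021  0.18930512] [[ 0.44341573 -0.11105098  0.08      ]] [[ 0.42294525 -0.32740537  0.04      ]]
```

```bash
python3 -m jog '{"offset":[[0.001,-0.0005,-0.038],[0,0,-0.038],[0,0,-0.038],[0,0,-0.03],[0,0,-0.015],[0,0,0],[0,0,0],[0,0,0],[0,0,0],[0,0,0],[0,0,0],[0,0,0],[0,0,0],[0,0,0]],"yaw":[0,0,0,0,0,0,0,0,0,0,0,0,0,0],"jaw":[0,0,0,0,0,0,0,0,1,1,1,1,1,1]}' 30
python3 -m jog '{"offset":[[0,0,0.015],[0,0,0.03],[0,0,0.035],[0.0278,0.025,0],[0.0278,0.025,0],[0.0278,0.025,0],[0.0278,0.025,0],[0.0278,0.025,0],[0.0278,0.025,0],[0,0,0],[0,0,-0.02],[0,0,-0.02],[0,0,0],[0,0,0],[0,0,0]],"yaw":[0,0,0,0,0,0,0,0,0,0,0,0,0,0,0],"jaw":[1,1,1,1,1,1,1,1,1,1,1,1,1,1,1]}'
python3 - <<'E'
from h import *
p=shoot(); save(p,'w8.png'); print(p['o']['position'],yaw(p['o']))
E
```

```text
clock: 18.37
position: [0.4446, -0.1106, 0.0314]
ee_rot: [1.0, -0.007, 0.001, 0.0]
ft_force: [-2.6, -0.5, 8.6]
grip_width: 0.522
grasp_force: 29.7
clock: 19.62
position: [0.6112, 0.0396, 0.0715]
ee_rot: [1.0, -0.007, 0.0, -0.0]
ft_force: [0.6, -0.0, -0.2]
grip_width: 0.521
grasp_force: 31.6
[0.61117038 0.03956745 0.07147768] -0.844425560956689
```

View pics/w8.png

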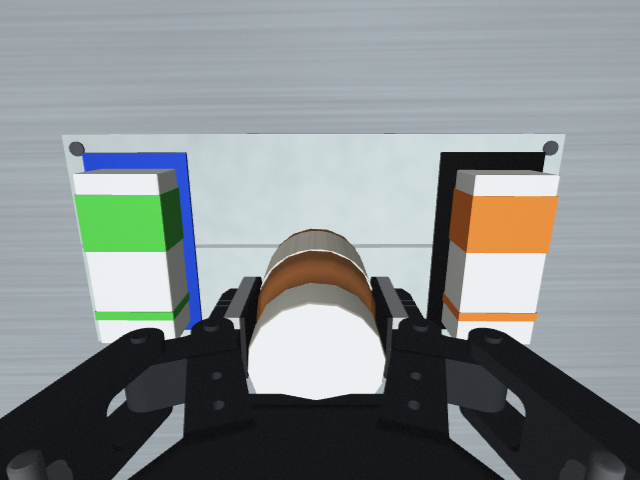

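Jar sits centred between the cartons (jar x≈316, board centre ≈313). I'll set it down, release it, and head for the red pot.

```bash
python3 -m jog '{"offset":[[0,0,-0.015],[0,0,-0.012],[0,0,-0.007],[0,0,-0.003],[0,0,0],[0,0,0],[0,0,0],[0,0,0],[0,0,0],[0,0,0],[0,0,0]],"yaw":[0,0,0,0,0,0,0,0,0,0,0],"jaw":[1,1,1,1,1,1,1,0.25,0.25,0.25,0.25]}'
python3 -m jog '{"offset":[[0,0,0.02],[0,0,0.038],[0,0,0.038],[0,0,0.038],[0,0,0.02],[-0.0171,-0.0333,0],[-0.0171,-0.0333,0],[-0.0171,-0.0333,0],[-0.0171,-0.0333,0],[-0.0171,-0.0333,0],[-0.0171,-0.0333,0],[-0.0171,-0.0333,0],[-0.0171,-0.0333,0],[-0.0171,-0.0333,0],[-0.0171,-0.0333,0],[-0.0171,-0.0333,0],[0,0,0],[0,0,0],[0,0,0],[0,0,0]],"yaw":[0,0,0,0,0,0,0,0,0,0,0,0,0,0,0,0,0,0,0,0],"jaw":[0.25,0.25,0.25,0.25,0.25,0.25,0.25,0.25,0.25,0.25,0.25,0.25,0.25,0.25,0.25,0.25,0.25,0.25,0.25,0.25]}'
python3 - <<'E'
from h import *
p=shoot(); save(p,'w9.png')
m=cv2.inRange(cv2.cvtColor(p['frame'],cv2.COLOR_RGB2HSV),(0,150,120),(8,255,255)); M=cv2.moments(m,True); uv=[M['m10']/M['m00'],M['m01']/M['m00']]
print(M['m00'],uv,ray(p,[uv],.038),fit([p],"red_pot",(.423,-.327),0,(0,)))
print(p['o']['position'],yaw(p['o']))
s=manip.camera('scene');q=manip.camera('side')
print([fit([s,q],n,a,z,(0,)) for n,a,z in (("orange_carton",(.61,-.061),.006),("green_carton",(.612,.14),.006),("amber_jar",(.611,.04),.004))])
E
```

```text
clock: 20.58
position: [0.6107, 0.0396, 0.0333]
ee_rot: [1.0, -0.007, -0.0, 0.0]
ft_force: [-1.1, 0.0, -0.7]
grip_width: 0.751
grasp_force: 0.0
clock: 22.25
position: [0.4236, -0.3253, 0.1873]
ee_rot: [1.0, -0.006, 0.0, -0.0]
ft_force: [0.7, -0.3, -0.2]
grip_width: 0.75
grasp_force: 0.0
1805.0 [318.8326869806094, 215.6903047091413] [[ 0.42309196 -0.32918603  0.038     ]] (array([ 0.422 , -0.329 ,  1.9695,  0.068 ]), 1)
[ 0.42355134 -0.3252548   0.18734194] -0.7044886760602901
[(array([ 0.6094, -0.0599, -1.5652,  0.0759]), 2), (array([ 0.6127,  0.1399, -1.026 ,  0.1138]), 2), (array([0.6091, 0.0406, 1.524 , 0.1526]), 1)]
```

View pics/w9.png

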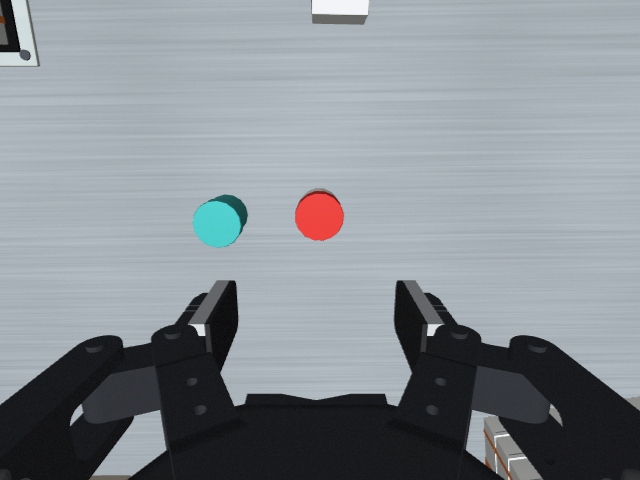

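```bash
python3 -m jog '{"offset":[[-0.0005,-0.0035,-0.038],[0,0,-0.038],[0,0,-0.038],[0,0,-0.038],[0,0,-0.021],[0,0,0],[0,0,0],[0,0,0],[0,0,0],[0,0,0],[0,0,0],[0,0,0],[0,0,0]],"yaw":[0,0,0,0,0,0,0,0,0,0,0,0,0],"jaw":[0.25,0.25,0.25,0.25,0.25,0.25,0.25,0.25,1,1,1,1,1]}' 25
python3 -m jog '{"offset":[[0,0,0.015],[0,0,0.03],[0,0,0.035],[0,0,0.035],[0.0207,0.0299,0],[0.0207,0.0299,0],[0.0207,0.0299,0],[0.0207,0.0299,0],[0.0207,0.0299,0],[0.0207,0.0299,0],[0.0207,0.0299,0],[0.0207,0.0299,0],[0.0207,0.0299,0],[0,0,0],[0,0,-0.025],[0,0,-0.025],[0,0,0],[0,0,0],[0,0,0]],"yaw":[0,0,0,0,0,0,0,0,0,0,0,0,0,0,0,0,0,0,0],"jaw":[1,1,1,1,1,1,1,1,1,1,1,1,1,1,1,1,1,1,1]}'
python3 - <<'E'
from h import *
p=shoot(); save(p,'w10.png'); print(p['o']['position'],yaw(p['o']))
E
```

```text
clock: 23.83
position: [0.4232, -0.331, 0.0163]
ee_rot: [1.0, -0.007, 0.001, 0.001]
ft_force: [-1.2, 1.3, 7.9]
grip_width: 0.45
grasp_force: 24.2
clock: 25.42
position: [0.6092, -0.0612, 0.0811]
ee_rot: [1.0, -0.007, 0.001, 0.0]
ft_force: [0.3, -0.5, 0.2]
grip_width: 0.456
grasp_force: 25.5
[ 0.60920146 -0.06123547  0.08110837] -0.8471282615302477
```

View pics/w10.png

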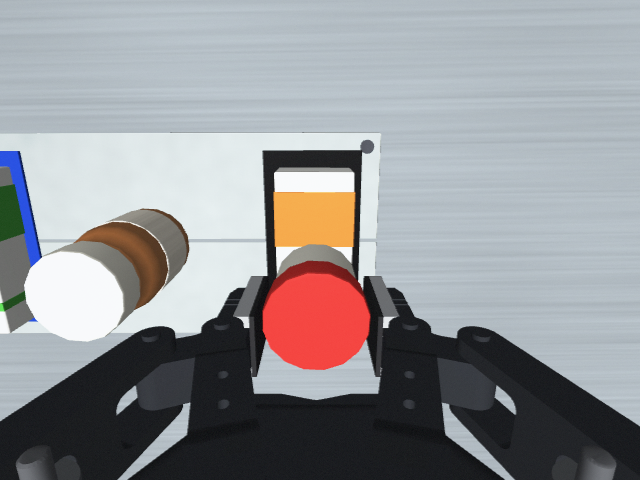

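The pot (lid at (316,314)) is held over the orange carton (far edge at 274–354, row 172), with the jar upright at (100,280). One numeric check before lowering.

```bash
python3 - <<'E'
from h import *
p=shoot(); z=p['o']['position'][2]
print(ray(p,[[274,171],[354,171]],.032).mean(0)-[.0475,0,0],ray(p,[[316.5,314]],z-.0163+.04),p['o']['position'])
E
```

```text
[ 0.60840804 -0.06243038  0.032     ] [[ 0.61190028 -0.06287944  0.10514544]] [ 0.60948442 -0.06123489  0.08144544]
```

```bash
python3 -m jog '{"offset":[[-0.0015,0,-0.014],[0,0,-0.01],[0,0,-0.006],[0,0,-0.004],[0,0,0],[0,0,0],[0,0,0],[0,0,0],[0,0,0],[0,0,0],[0,0,0]],"yaw":[0,0,0,0,0,0,0,0,0,0,0],"jaw":[1,1,1,1,1,1,1,0.2,0.2,0.2,0.2]}'
python3 -m jog '{"offset":[[0,0,0.02],[0,0,0.035],[0,0,0.035],[0,0,0.035],[-0.03,0,0.02],[-0.03,0,0],[-0.03,0,0],[-0.03,0,0],[-0.03,0,0],[0,0,0],[0,0,0],[0,0,0],[0,0,0]],"yaw":[0,0,0,0,0,0,0,0,0,0,0,0,0],"jaw":[0.2,0.2,0.2,0.2,0,0,0,0,0,0,0,0,0]}'
python3 - <<'E'
from h import *
p=shoot(); save(p,'w11.png'); print(p['o']['position'])
s=manip.camera('scene');q=manip.camera('side')
for n,a,z in (("orange_carton",(.61,-.061),.006),("green_carton",(.612,.14),.006),("amber_jar",(.611,.04),.004),("red_pot",(.61,-.061),.032)): print(n,fit([p],n,a,z,(0,)),fit([s,q],n,a,z,(0,)))
E
```

```text
clock: 26.43
position: [0.6069, -0.0611, 0.0452]
ee_rot: [1.0, -0.007, -0.0, 0.0]
ft_force: [0.3, 0.8, -0.8]
grip_width: 0.803
grasp_force: 0.0
clock: 27.52
position: [0.4578, -0.0609, 0.1905]
ee_rot: [1.0, -0.007, 0.0, -0.0]
ft_force: [0.2, 0.0, -0.9]
grip_width: 1.0
grasp_force: 0.0
[ 0.45779307 -0.0609107   0.19047129]
orange_carton (array([ 0.61 , -0.061,  0.   ,  0.   ]), 0) (array([ 0.6093, -0.0608, -1.3302,  0.3774]), 2)
green_carton (array([0.612, 0.14 , 0.   , 0.   ]), 0) (array([ 0.6133,  0.1395, -0.1424,  0.1081]), 2)
amber_jar (array([0.611, 0.04 , 0.   , 0.   ]), 0) (array([ 0.612 ,  0.0384, -4.9727,  0.1328]), 2)
red_pot (array([ 0.61 , -0.061,  0.   ,  0.   ]), 0) (array([ 0.6073, -0.0612,  6.4188,  0.2146]), 2)
```

View pics/w11.png

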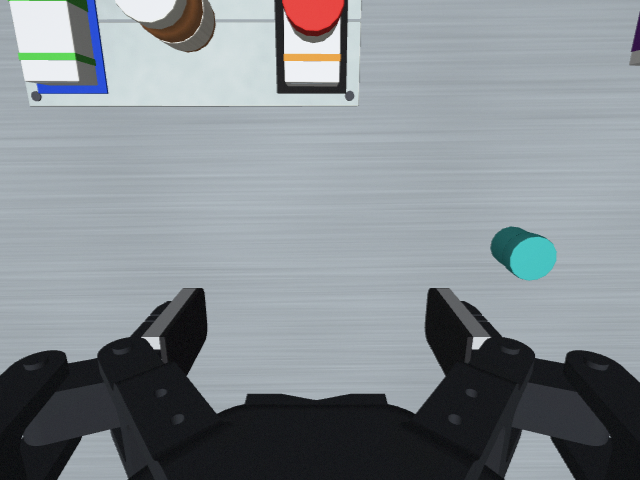

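The red pot stands on the orange carton (lid ~(313,5)), the jar is upright on the board's middle line (base ~(195,30)), and both cartons are on their pads. Fits from the two fixed cameras put every part within about 3 mm, so I'm handing in.

```bash
python3 -c "
from workcell import manip
print(manip.hand_in())"
```

```text
the job is handed in; nothing more can be done
None
```

The job is handed in at about 28 s, with no verdict returned: both cartons are on their pads, the amber jar is in the middle and the red-lidded pot is on the orange carton, all within about 3 mm by my camera measurements, and I did not touch the purple carton or the brass weight.

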